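# Tip a finished glass marble from a spouted scoop into a necked jar

## Robot

A 7-joint arm with a two-finger parallel gripper is mounted at the origin on the work surface. World frame = base frame: x ahead of the robot, y to its left, z up, the work surface at z = 0. Lengths are in m, angles in rad, forces in N, time in s.
With the tool pointing down it reaches from about 0.375 to 0.925 m from the base axis. Payload 3.1 kg.
Tool frame: the origin (TCP) lies midway between the tips of the shut fingers; the grasp point (between the pads) lies hold_point_z behind it (hold_point_z is the distance from the TCP to the grasp point, in m); z points along the fingers, y is the line along which they close (so a half turn about z gives the same grasp; the last joint's range is limited). The gripper opens to 85 mm and grips with 20 to 120 N. Pads are 22 mm wide; open, the fingers measure 114 mm over their backs; the gripper's body (76 mm by 85 mm) begins 54 mm behind the grasp point. The pads swing forward as they close: fully open they stand 13 mm farther back than shut.
Start: joints at [1.213, 0.383, 0.044, 1.598, -0.018, 1.161, -0.05], TCP at [0.167, -0.628, 0.231] pointing down, gripper open.
Joint ranges: [-2.61, 2.61], [-0.41, 2.15], [-1.48, 1.57], [0, 2.5], [-1.57, 4.71], [0.05, 1.97], [-2.85, 2.85]. Speed limits (rad/s): [2.79, 2.79, 3.14, 3.14, 3.14, 3.14, 3.14].

## Interface

Orientations are given as [roll, pitch, yaw] about the fixed x, y, z axes, in that order (R = Rz(yaw) Ry(pitch) Rx(roll)).
In Python, from bench import * gives the robot as it stands.
- The arm moves only by the tool play_rows, never from a script. Its argument "moves" is a list of rows, each a list of 2 entries, a list of its own where there are three numbers: the shift along the world's x, y, z each as a share of 10 cm, from -1 to 1, then the turn about the world's z as a share of 0.5 rad, from -1 to 1. A call has 1 to 20 rows; each row is the pose to reach, as a shift and turn from the pose commanded when the call began; what a row does not reach only later rows make up. A row lasts 1/12 s, in which the tool goes at most 41.7 mm and 7.16 degrees, less where a joint would pass 70% of its speed; a pose out of reach is approached as far as the arm can. A call with a number of a shift or a turn outside -1 to 1 is refused whole. A call with a gripper value outside its range is refused whole. "grip" is the closure in counts, from 0 (fully open) to 255 (shut), set as the call begins (left out, the last holds). The fingers move at their own pace and stop on an object; "force" is the grip in N (left out, the last holds). Time passes only in rows, so rows that repeat a pose let the fingers close. It gives the time, the measured TCP pose, the force, the opening and the grip force at its end, in the units of the state.
- read_state(): the state, without advancing time (a new reading comes with each control period).
- get_image(name): name is "scene" or "top" or "wrist"; returns the picture (480x640x3 uint8, red, green, blue); there is no depth.
- camera_params(name): a dict with "mtx" (3x3 intrinsics, pixels), "D" ([k1, k2, p1, p2, k3] as OpenCV has them; the pictures are not rectified), "rvec" (rotation vector, rad) and "tvec" (3), from world to camera coordinates, as OpenCV has them. Camera axes: x right, y down, z forward; pixel columns grow to the right and rows downward; lengths in m; the calibration is good to about 2 mm. A picture is of the moment at which its call begins: read the wrist's pose just before it. camera_params takes no time and is no camera call; for the wrist camera it gives the pose at the moment of the call.
- finish_job(): hands the job in; it is judged then, once.
The state is a dict: "time": time; "qpos": joint angles; "joint_velocities": joint speeds; "tau": joint torques, N m; "tool_pos": TCP position; "eef_rot": TCP orientation; "wrist_force": force on the tool from outside, world axes, zero at the start; "moment": the same for the moment, N m; "width": opening from 0.0 (shut) to 1.0 (fully open); "finger_force": force on a finger pad.
Only numpy, scipy, OpenCV 4.12 (cv2) and the standard library are available. Lean on these libraries where they do the work, as an engineer would, in place of code of your own. Each camera call takes 0.05 s, during which the arm holds its last target. There are 200 camera calls.

## Task

Take the spouted scoop by its upright grip and, keeping it level, rest the spout just inside the mouth of the largest necked jar (not the wide dish or the little jar). Then tip the scoop so that the marble rolls out of the spout into the jar, without knocking the jar over, and set the scoop back down on the bench, standing flat on its feet.

Things in the scene. Friction and masses are not known exactly. Their poses are not given: they have to be found in the camera images.
- scoop_grip (a point): Centre of the upright wooden grip, 36 mm (x) by 14 mm thick (y, pinch here) by 48 mm high, at the back of a loose aluminium scoop (0.18 kg). x points to the spout, z up. The feet are 58 mm below this point. The open tray ahead of it is 52 mm wide, narrowing to 26; its floor climbs 12 degrees to the front, so the marble stays back until tipped nose-down beyond that; 35 to 45 degrees empties it.
- spout (a point): Centre of the outlet of the scoop's hooded spout, bent down 40 degrees; 26 mm square outside. Axes as the grip's. It lies 155 mm ahead (x) of the grip centre and 35 mm below it; its lower lip is 10 mm below and 7 mm behind this point. Scoop level and this point at rim height: the lip is 10 mm inside the mouth and nothing touches; about 7 mm lower the tray rests on the rim.
- jar_mouth (a point): Centre of the mouth, at rim height, of the largest necked jar: loose green glass, 110 mm high, 0.45 kg, body 86 mm across, neck 58 mm outside, mouth 50 mm inside, hollow to the foot, z up. Two others of the same glass stand near, in any order: a wide dish 58 mm high without a neck, and a little necked jar 70 mm high, 60 mm across, with a 26 mm mouth.
- marble_center (a point): Centre of the loose blue glass marble, 16 mm across, 12 g, which starts at the back of the scoop's tray.
Mind the look-alikes: they are no part of the job. What is shaped like the part that bears scoop_grip but pink is not meant. What is shaped like the part that bears jar_mouth but brown is not meant.

How it is judged:
On the way, in this order (a step that is already met when the one before it is completed fails the run):
1. the spout is just inside the jar's mouth, the scoop still level (within 15 degrees) and the marble still in the scoop (horizontal distance between spout and jar_mouth below 0.02 m and z of spout in the frame of jar_mouth below 0.008 m and angle between spout's own z axis and vertical below 0.26 rad and distance between marble_center and scoop_grip below 0.11 m), for 0.2 s.
2. the scoop is tipped (by more than 15 degrees) with its spout still at the mouth and the marble goes into the jar (angle between spout's own z axis and vertical above 0.26 rad and horizontal distance between spout and jar_mouth below 0.035 m and horizontal distance between marble_center and jar_mouth below 0.04 m and z of marble_center in the frame of jar_mouth below -0.05 m), for 0.1 s.
At the end, for the whole second after the job is handed in: The marble lies inside the jar (more than 50 mm below the rim, within 40 mm of its axis); the jar stands upright on the bench (within 6 degrees); the scoop stands flat on the bench (grip centre lower than 66 mm, level within 7 degrees), released (horizontal distance between marble_center and jar_mouth below 0.04 m and z of marble_center in the frame of jar_mouth below -0.05 m and angle between jar_mouth's own z axis and vertical below 0.1 rad and height (world z) of jar_mouth below 0.118 m and angle between scoop_grip's own z axis and vertical below 0.12 rad and height (world z) of scoop_grip below 0.066 m); the robot touches nothing.
It fails at once if the jar is tipped by more than 25 degrees (angle between jar_mouth's own z axis and vertical above 0.44 rad).
It also fails if it takes over 69 s, if anything falls off the work surface, if the arm or the gripper's body presses on something with over 40 N, if the wrist force passes 120 N, or if a joint passes its speed limit or range.

## Working session

There is one attempt and no reset: what is moved stays moved. The work goes in short steps, Python scripts to look and compute and a tool call to move; the robot and the scene stay as the last step left them, time stands still between calls to the robot, and variables do not carry over. Pictures are saved under pics/ and viewed, at most 10 in all, crops included, and the job is handed in when it is done.

Besides the shell and the picture viewer there is one more tool, called after "Emit:" as name(argument=value, ...), one argument or row to a line, values as JSON. play_rows: Moves the arm, as the interface text tells. Its arguments: {"type":"object","properties":{"moves":{"type":"array"},"grip":{"type":"number"},"force":{"type":"number"}},"required":["moves"]}

```bash
mkdir -p pics; ls; python3 - <<'E'
from bench import *
import cv2
s=read_state();print({k:np.round(v,3).tolist() if not isinstance(v,float) else v for k,v in s.items()} if 'np' in globals() else s)
for n in("scene","top"):
    cv2.imwrite(f"pics/{n}0.png",get_image(n)[:,:,::-1])
    print(n,camera_params(n))
E
```

```text
pics
{'time': 0.0, 'qpos': array([ 1.21314904,  0.3838485 ,  0.04379955,  1.59960042, -0.01791287,
        1.16123034, -0.04987398]), 'joint_velocities': array([-0.00025776,  0.00112099, -0.00069761, -0.0003385 ,  0.00135475,
        0.00214635, -0.00088664]), 'tau': array([-2.65339158e-04, -4.33465040e+01,  1.02456283e+00, -2.49513477e+01,
        1.05491185e-02,  1.12879422e-02,  8.07906915e-07]), 'tool_pos': array([ 0.16677519, -0.62723931,  0.22986568]), 'eef_rot': array([-3.13890058e+00,  1.20478819e-04,  2.59979574e-01]), 'wrist_force': array([ 0.1148162 , -0.20557415, -0.19593145]), 'moment': array([-0.00787204,  0.01201141, -0.00138871]), 'finger_force': 0.0, 'width': 0.9991276290659693}
scene {'mtx': array([[566.63301434,   0.        , 315.54354361],
       [  0.        , 566.63301434, 228.50362162],
       [  0.        ,   0.        ,   1.        ]]), 'D': array([-0.06073922,  0.        ,  0.        ,  0.        ,  0.        ]), 'rvec': array([ 1.83356373,  1.25000484, -0.70473313]), 'tvec': array([-0.11317925, -0.16560116,  1.4254289 ])}
top {'mtx': array([[541.67901628,   0.        , 327.34445636],
       [  0.        , 541.67901628, 234.33625714],
       [  0.        ,   0.        ,   1.        ]]), 'D': array([0.03072258, 0.        , 0.        , 0.        , 0.        ]), 'rvec': array([ 2.12295445, -2.1824545 ,  0.14282315]), 'tvec': array([-0.04906913,  0.51180751,  0.95481836])}
```

```bash
python3 -c "
import cv2,numpy as np
cv2.imwrite('pics/both.png',cv2.resize(np.hstack([cv2.imread('pics/top0.png'),cv2.imread('pics/scene0.png')]),(800,300)))"
```

```text
(no output)
```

View pics/top0.png

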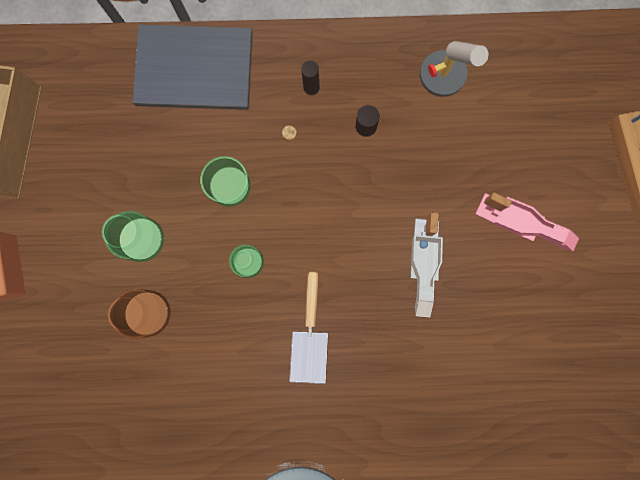

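View pics/scene0.png

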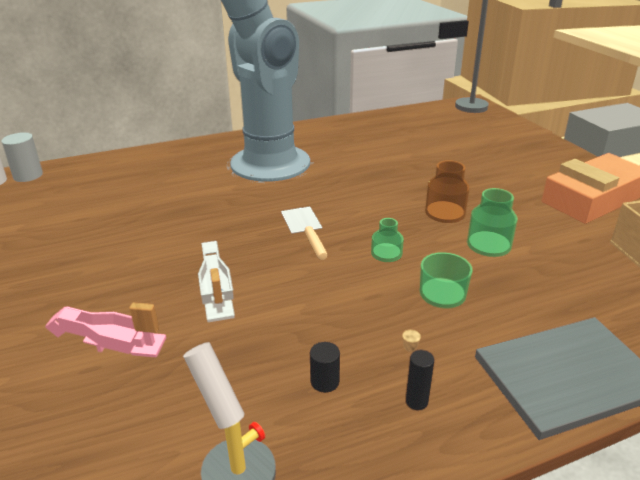

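Top: grey scoop (427,265), grip (434,223), spout end (424,310), marble (423,244); the pink look-alike is at (527,221). Jars: large green necked (132,236), dish (225,182), little jar (246,261), brown look-alike (140,313). In the scene view the large green jar is at (492,222) and the scoop at (215,285). I choose the grey scoop and the large green necked jar.

```bash
python3 - <<'E'
import cv2,numpy as np
t=cv2.imread('pics/top0.png');s=cv2.imread('pics/scene0.png')
def c(i,x,y,w,h,W,H):return cv2.resize(i[y:y+h,x:x+w],(W,H),interpolation=cv2.INTER_CUBIC)
a=np.hstack([c(t,395,205,67,120,335,600),np.vstack([c(t,95,205,77,60,385,300),c(s,455,185,77,75,308,300)[:, :] if 0 else c(s,455,185,77,60,385,300)])])
cv2.imwrite('pics/crop1.png',a);print(a.shape)
E
```

```text
(600, 720, 3)
```

View pics/crop1.png

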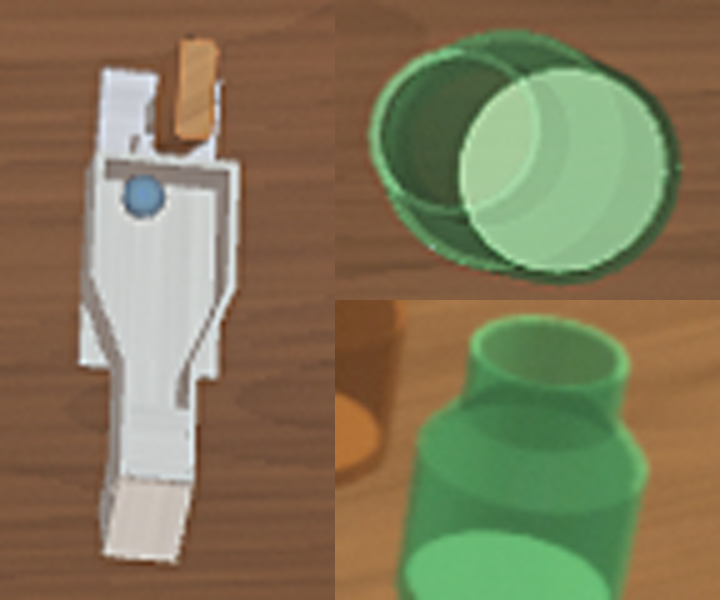

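The crop confirms it. Scoop: aluminium with a wooden grip, top-face centre at (434.4,222.6); the spout hood's front edge is at about (423.2,316.8). The green jar has a neck, with its rim centre at top (119.2,231.2) and scene (498,195.4).

```bash
cat > h.py <<'E'
import numpy as np,cv2
from bench import *
def at(n,px,z,P=None):
    P=P or camera_params(n); R=cv2.Rodrigues(P['rvec'])[0]; c=-R.T@P['tvec']
    u=cv2.undistortPoints(np.float64([[px]]),P['mtx'],P['D'])[0,0]
    d=R.T@np.r_[u,1]; return c+d*(z-c[2])/d[2]
E
python3 - <<'E'
from h import *
np.set_printoptions(precision=4,suppress=True)
g=at('top',(434.4,222.6),.082);f=at('top',(423.2,316.8),.033)
c=lambda x,y:(x/5+395,y/5+205)
print('grip',g,'front',f,np.hypot(*(f-g)[:2]),'yaw',np.arctan2(*(f-g)[1::-1])) 
for a,b,z in(((198,39),(194,138),.082),((103,70),(80,365),.003)):
    d=at('top',c(*b),z)-at('top',c(*a),z);print(np.arctan2(d[1],d[0]),np.hypot(*d[:2]))
print('jar',at('top',(119.2,231.2),.11),at('scene',(498,195.4),.11))
print('dish',at('top',(224,180),.058),'little',at('top',(246,260),.07),'brown',at('top',(135,313),.11))
import bench;print([k for k in dir(bench) if k[0]!='_'])
try: print(hold_point_z)
except Exception as e: print(e)
E
```

```text
grip [ 0.5193 -0.2497  0.082 ] front [ 0.357  -0.2303  0.033 ] 0.16339874621328626 yaw 3.0231366266442463
3.0485870713673955 0.034887223828960874
3.0157955334409783 0.11170132372346968
jar [0.5151 0.286  0.11  ] [0.5165 0.2862 0.11  ]
dish [0.611  0.1203 0.058 ] little [0.4642 0.0801 0.07  ] brown [0.3784 0.2569 0.11  ]
['PlanningError', 'camera_params', 'finish_job', 'get_image', 'hold_point_z', 'read_state']
0.0187
```

Emit:
play_rows(
  moves=[
    [[0.4,0.4,0],-0.2],
    [[0.7,0.7,0],-0.4],
    [[0.95,0.95,0],-0.6],
    [[0.95,0.95,0],-0.76],
    [[0.95,0.95,0],-0.76],
  ],
  grip=0,
)

```text
time: 0.52
tool_pos: [0.2674, -0.5286, 0.2306]
eef_rot: [-3.138, -0.001, -0.112]
wrist_force: [0.3, 0.2, 0.4]
width: 0.998
finger_force: 0.0
```

Emit:
play_rows(
  moves=[
    [[0.3,0.3,0],0],
    [[0.6,0.6,0],0],
    [[0.9,0.95,0],0],
    [[0.9,0.95,0],0],
  ],
)

```text
time: 0.85
tool_pos: [0.3583, -0.4314, 0.2309]
eef_rot: [-3.137, -0.003, -0.108]
wrist_force: [1.4, 0.9, 0.1]
width: 0.997
finger_force: 0.0
```

Emit:
play_rows(
  moves=[
    [[0.3,0.3,0],0],
    [[0.6,0.6,0],0],
    [[0.9,0.95,0],0],
    [[0.9,0.95,0],0],
  ],
)

```text
time: 1.18
tool_pos: [0.448, -0.3357, 0.2312]
eef_rot: [-3.137, -0.003, -0.108]
wrist_force: [0.9, 1.7, -0.0]
width: 0.998
finger_force: 0.0
```

Emit:
play_rows(
  moves=[
    [[0.3,0.3,-0.2],0],
    [[0.6,0.6,-0.4],0],
    [[0.77,0.92,-0.6],0],
    [[0.77,0.92,-0.6],0],
    [[0.77,0.92,-0.6],0],
  ],
)

```text
time: 1.6
tool_pos: [0.5192, -0.2468, 0.1685]
eef_rot: [-3.138, 0.004, -0.112]
wrist_force: [0.5, -0.1, -0.1]
width: 1.0
finger_force: 0.0
```

```bash
python3 - <<'E'
from h import *
s=read_state();print(s['time'],s['tool_pos'],s['eef_rot'],s['wrist_force'],s['qpos'])
P=camera_params('wrist')
cv2.imwrite('pics/w1.png',get_image('wrist')[:,:,::-1])
# predicted grip top centre pixel
for p in((.5193,-.2497,.082),(.4,-.2,.03)): print(cv2.projectPoints(np.float64([p]),P['rvec'],P['tvec'],P['mtx'],P['D'])[0].ravel())
np.save('w1.npy',P,allow_pickle=True)
E
```

```text
1.6 [ 0.51916519 -0.24679651  0.16852176] [-3.13812795  0.004472   -0.11205202] [ 0.54158722 -0.11282889 -0.07882796] [ 0.53323469  0.31977521 -0.18856803  1.82819112  0.06713772  1.00512666
 -1.36516126]
[323.0972034  246.32867489]
[278.9038356  366.38821162]
```

View pics/w1.png

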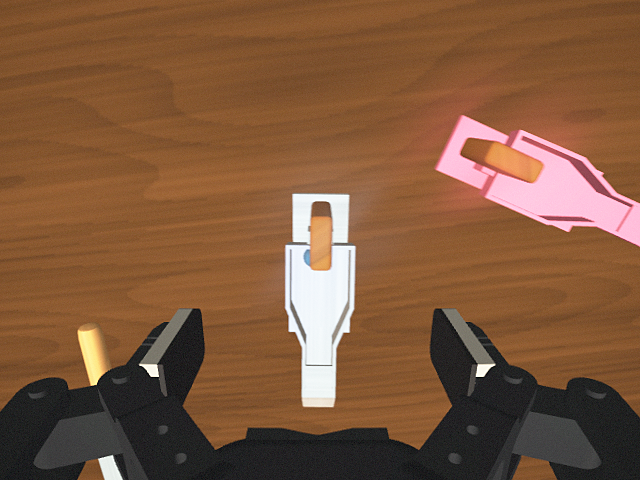

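The wrist view shows the scoop lined up with the hand. The grip's top face is centred at (321,244), predicted (323,246), the spout is at (319,405), and the pink one stands clear at right (500,160). Going down.

Emit:
play_rows(
  moves=[
    [[0,-0.02,-0.3],0],
    [[0,-0.02,-0.6],0],
    [[0,-0.02,-0.8],0],
    [[0,-0.02,-0.8],0],
  ],
)

```text
time: 1.98
tool_pos: [0.5135, -0.256, 0.0873]
eef_rot: [-3.141, 0.009, -0.125]
wrist_force: [-1.1, 0.4, -0.7]
width: 1.001
finger_force: 0.0
```

Emit:
play_rows(
  moves=[
    [[0,0,-0.15],0],
    [[0,0,-0.3],0],
    [[0,0,-0.43],0],
    [[0,0,-0.43],0],
    [[0,0,-0.43],0],
  ],
)

```text
time: 2.4
tool_pos: [0.5184, -0.2547, 0.0486]
eef_rot: [3.141, 0.0, -0.122]
wrist_force: [-0.1, 0.1, 0.3]
width: 1.001
finger_force: 0.0
```

Emit:
play_rows(
  moves=[
    [[0,0,0],0],
    [[0,0,0],0],
    [[0,0,0],0],
    [[0,0,0],0],
    [[0,0,0],0],
    [[0,0,0],0],
    [[0,0,0],0],
    [[0,0,0],0],
    [[0,0,0],0],
    [[0,0,0],0],
    [[0,0,0],0],
    [[0,0,0],0],
  ],
  grip=255,
  force=100,
)

```text
time: 3.4
tool_pos: [0.5197, -0.2531, 0.0488]
eef_rot: [3.142, -0.001, -0.12]
wrist_force: [0.5, 1.7, 5.0]
width: 0.147
finger_force: 97.5
```

Emit:
play_rows(
  moves=[
    [[0,0,0.05],0],
    [[0,0,0.12],0],
    [[0,0,0.22],0],
    [[0,0,0.34],0],
    [[0,0,0.47],0],
    [[0,0,0.6],0],
    [[0,0,0.72],0],
    [[0,0,0.83],0],
    [[0,0,0.92],0],
    [[0,0,0.97],0],
    [[0,0,1.0],0],
    [[0,0,1.0],0],
  ],
)

```text
time: 4.4
tool_pos: [0.5193, -0.2533, 0.1489]
eef_rot: [3.141, -0.001, -0.12]
wrist_force: [0.8, 0.1, -1.4]
width: 0.147
finger_force: 97.2
```

Emit:
play_rows(
  moves=[
    [[0,0,0.05],0],
    [[0,0,0.1],0],
    [[0,0,0.17],0],
    [[0,0,0.21],0],
    [[0,0,0.21],0],
    [[0,0,0.21],0],
  ],
)

```text
time: 4.9
tool_pos: [0.5194, -0.2533, 0.1698]
eef_rot: [3.141, -0.001, -0.12]
wrist_force: [-0.1, -0.5, -2.9]
width: 0.152
finger_force: 97.2
```

```bash
python3 - <<'E'
from h import *
s=read_state();print(s['time'],s['tool_pos'],s['eef_rot'],s['wrist_force'],s['moment'])
a=get_image('scene')[:,:,::-1];P=camera_params('wrist');b=get_image('wrist')[:,:,::-1]
cv2.imwrite('pics/l_s.png',a);cv2.imwrite('pics/l_w.png',b)
cv2.imwrite('pics/l.png',np.hstack([cv2.resize(a[150:350,120:320],(400,400)),cv2.resize(b[150:450,170:470],(400,400))]))
E
```

```text
4.9 [ 0.51936926 -0.25331596  0.16978079] [ 3.14132523e+00 -9.86888013e-04 -1.20146925e-01] [-0.08716838 -0.52790185 -2.87046111] [ 0.02980738 -0.08383854 -0.02922726]
```

View pics/l.png

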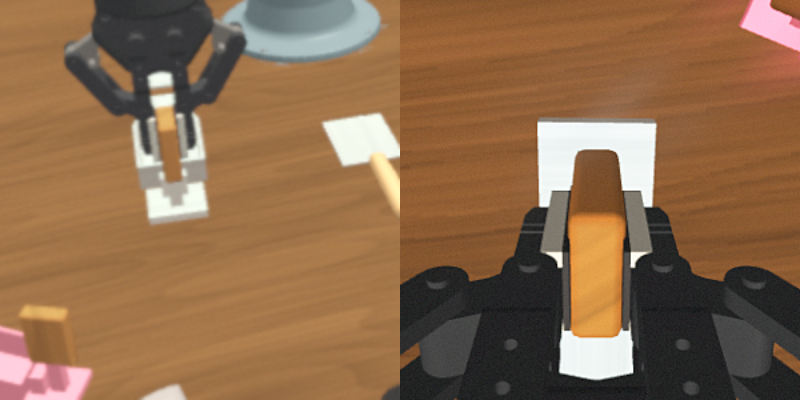

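```bash
python3 - <<'E'
from h import *
P=np.load('w1.npy',allow_pickle=True).item()
L,R=at('wrist',(293,194),.004,P),at('wrist',(349.5,194),.004,P)
w=np.hypot(*(L-R)[:2]);u=np.r_[np.cos(3.022),np.sin(3.022)]
g0=np.r_[.5193,-.2497]; off=((L+R)[:2]/2-g0)@u
print('plate width',w,'rear x',off)
P=camera_params('wrist')
g=np.r_[read_state()['tool_pos'][:2],.179]
for deg in(-8,-4,0,4,8):
    a=np.radians(deg);x=off*np.cos(a)-.054*np.sin(a);z=-off*np.sin(a)-.054*np.cos(a)
    c=np.r_[g[:2]+x*u,g[2]+z]; n=np.r_[-u[1],u[0],0]*w/2
    print(deg,cv2.projectPoints(np.array([c-n,c+n]),P['rvec'],P['tvec'],P['mtx'],P['D'])[0].round(1).ravel())
E
```

```text
plate width 0.044742522247248666 rear x -0.017555172843648652
-8 [274.3 254.3 362.  254.3]
-4 [273.8 247.7 362.4 247.6]
0 [273.4 241.1 362.9 241.1]
4 [272.8 234.8 363.5 234.7]
8 [272.2 228.6 364.1 228.6]
```

Level and firmly held: the plate's rear edge is at row 239, against 241 predicted for level. Carrying it to the jar.

Emit:
play_rows(
  moves=[
    [[0.01,0.04,0],0],
    [[0.04,0.15,0],0],
    [[0.08,0.32,0],0],
    [[0.14,0.55,0],0],
    [[0.2,0.78,0],0],
    [[0.26,1.0,0],0],
  ],
)

```text
time: 5.5
tool_pos: [0.5452, -0.1505, 0.1691]
eef_rot: [-3.141, 0.0, -0.119]
wrist_force: [0.1, -0.4, -1.7]
width: 0.151
finger_force: 97.2
```

Emit:
play_rows(
  moves=[
    [[0.07,0.25,0],0],
    [[0.14,0.5,0],0],
    [[0.22,0.75,0],0],
    [[0.3,1.0,0],0],
  ],
)

```text
time: 5.83
tool_pos: [0.5749, -0.0504, 0.1691]
eef_rot: [-3.141, 0.0, -0.119]
wrist_force: [0.2, -0.8, -2.1]
width: 0.151
finger_force: 97.3
```

Emit:
play_rows(
  moves=[
    [[0.07,0.25,0],0],
    [[0.14,0.5,0],0],
    [[0.22,0.75,0],0],
    [[0.3,1.0,0],0],
  ],
)

```text
time: 6.17
tool_pos: [0.6047, 0.0496, 0.169]
eef_rot: [-3.141, 0.001, -0.119]
wrist_force: [0.0, -0.3, -1.2]
width: 0.144
finger_force: 97.2
```

Emit:
play_rows(
  moves=[
    [[0.07,0.25,0],0],
    [[0.14,0.5,0],0],
    [[0.22,0.75,0],0],
    [[0.3,1.0,0],0],
  ],
)

```text
time: 6.5
tool_pos: [0.6344, 0.1495, 0.1689]
eef_rot: [-3.141, 0.001, -0.119]
wrist_force: [0.6, 0.6, -2.0]
width: 0.151
finger_force: 97.2
```

Emit:
play_rows(
  moves=[
    [[0.07,0.25,0],0],
    [[0.14,0.5,0],0],
    [[0.21,0.72,0],0],
    [[0.27,0.92,0],0],
    [[0.32,1.08,0],0],
  ],
)

```text
out of range
```

Emit:
play_rows(
  moves=[
    [[0.1,0.3,0],0],
    [[0.2,0.6,0],0],
    [[0.3,0.95,0],0],
    [[0.35,1.0,0],0],
    [[0.35,1.0,0],0],
    [[0.35,1.0,0],0],
  ],
)

```text
time: 7.0
tool_pos: [0.6689, 0.2486, 0.1686]
eef_rot: [3.141, 0.001, -0.117]
wrist_force: [-0.2, -1.4, -1.7]
width: 0.15
finger_force: 97.4
```

Emit:
play_rows(
  moves=[
    [[0,0.08,0],0],
    [[0,0.18,0],0],
    [[0,0.18,0],0],
    [[0,0.18,0],0],
  ],
)

```text
time: 7.33
tool_pos: [0.6694, 0.266, 0.1695]
eef_rot: [-3.141, 0.0, -0.119]
wrist_force: [-0.3, -0.6, -1.6]
width: 0.147
finger_force: 97.4
```

```bash
python3 - <<'E'
from h import *
s=read_state();print(s['time'],s['tool_pos'],s['eef_rot'])
a=get_image('top')[:,:,::-1];b=get_image('scene')[:,:,::-1]
cv2.imwrite('pics/j_t.png',a);cv2.imwrite('pics/j_s.png',b)
print(a[:0].shape)
cv2.imwrite('pics/j.png',np.hstack([cv2.resize(a[160:280,70:150],(400,600),interpolation=2),cv2.resize(b[120:270,430:530],(400,600),interpolation=2)]))
E
```

```text
7.3333 [0.66935473 0.26598521 0.169466  ] [-3.14074182e+00  3.77840161e-04 -1.18839044e-01]
(0, 640, 3)
```

View pics/j.png

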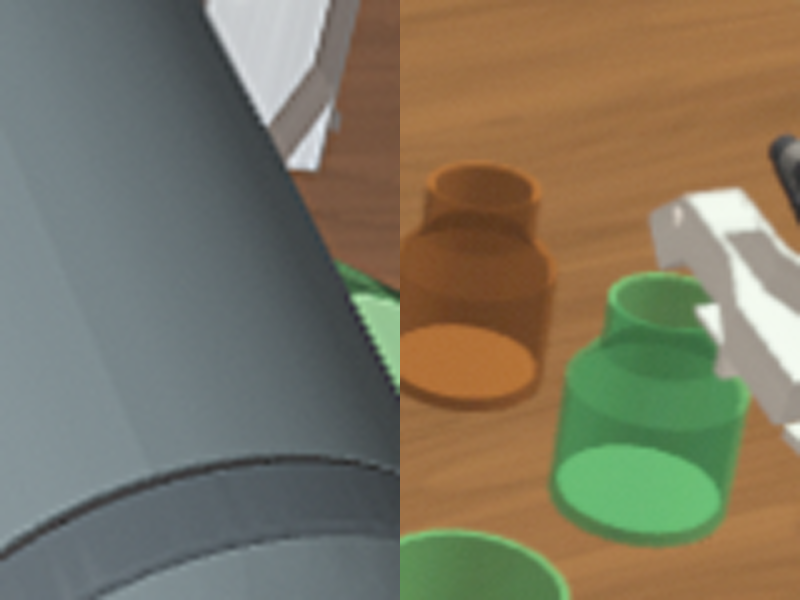

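```bash
python3 - <<'E'
from h import *
P=camera_params('scene');t=read_state()['tool_pos'];u=np.r_[np.cos(3.022),np.sin(3.022),0];n=np.r_[-u[1],u[0],0]
g=t+[0,0,.0092]
for nm,x,z in(('hoodtop',.163,-.025),('lip',.148,-.045)):
  q=np.array([g+x*u+[0,0,z]+k*.013*n for k in(-1,1)])
  p=cv2.projectPoints(q,P['rvec'],P['tvec'],P['mtx'],P['D'])[0].reshape(-1,2);print(nm,((p-[430,120])*4+[400,0]).round())
print('spout',g+.155*u-[0,0,.035])
E
```

```text
hoodtop [[697. 207.]
 [646. 214.]]
lip [[707. 261.]
 [656. 268.]]
spout [0.5160686  0.28287129 0.14357607]
```

The scene crop shows the spout's hood corner at (648,212), predicted (646,214), and the lip at (655,265), right beside and above the jar's mouth at (665,300). Lowering by 35 mm, shifting y by 3 mm.

Emit:
play_rows(
  moves=[
    [[0,0.03,-0.05],0],
    [[0,0.03,-0.12],0],
    [[0,0.03,-0.2],0],
    [[0,0.03,-0.27],0],
    [[0,0.03,-0.32],0],
    [[0,0.03,-0.35],0],
    [[0,0.03,-0.35],0],
    [[0,0.03,-0.35],0],
    [[0,0.03,-0.35],0],
    [[0,0.03,-0.35],0],
    [[0,0.03,-0.35],0],
    [[0,0.03,-0.35],0],
    [[0,0.03,-0.35],0],
  ],
)

```text
time: 8.52
tool_pos: [0.6701, 0.2679, 0.1346]
eef_rot: [-3.141, -0.0, -0.12]
wrist_force: [-1.0, 0.1, -1.5]
width: 0.145
finger_force: 97.6
```

```bash
python3 - <<'E'
from h import *
s=read_state();t=s['tool_pos'];print(s['time'],t,s['eef_rot'])
u=np.r_[np.cos(3.0225),np.sin(3.0225),0];print(t+.155*u-[0,0,.0258])
b=get_image('scene')[:,:,::-1]
cv2.imwrite('pics/k.png',cv2.resize(b[120:270,430:580],(600,600),interpolation=2))
E
```

```text
8.5167 [0.67009918 0.26787528 0.13456091] [-3.14139880e+00 -3.47492375e-04 -1.20177290e-01]
[0.51619707 0.28629104 0.10876091]
```

View pics/k.png

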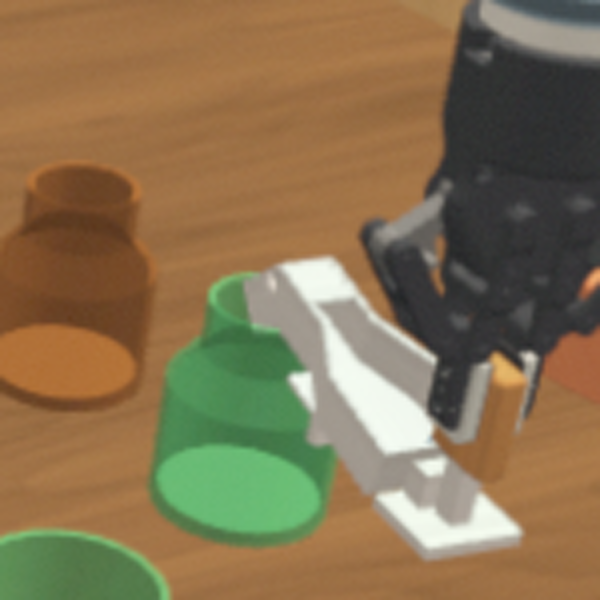

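The spout is hooked just inside the mouth, level, with the jar upright. Now I loosen the grip so the scoop can pivot between the pads.

Emit:
play_rows(
  moves=[
    [[0,0,0],0],
    [[0,0,0],0],
    [[0,0,0],0],
    [[0,0,0],0],
    [[0,0,0],0],
    [[0,0,0],0],
  ],
  force=20,
)

```text
time: 9.07
tool_pos: [0.6701, 0.2679, 0.1344]
eef_rot: [-3.141, -0.0, -0.12]
wrist_force: [-0.9, -0.2, -0.1]
width: 0.149
finger_force: 97.6
```

Emit:
play_rows(
  moves=[
    [[-0.01,0,0.04],0],
    [[-0.02,0,0.08],0],
    [[-0.02,0,0.12],0],
    [[-0.02,0,0.12],0],
    [[-0.02,0,0.12],0],
  ],
)

```text
time: 9.48
tool_pos: [0.6686, 0.268, 0.1472]
eef_rot: [-3.141, -0.002, -0.12]
wrist_force: [0.3, 0.4, -1.9]
width: 0.148
finger_force: 97.4
```

```bash
cat > look.py <<'E'
from h import *
import sys
s=read_state();print(s['time'],s['tool_pos'],s['wrist_force'],s['moment'])
b=get_image('scene')[:,:,::-1];cv2.imwrite(sys.argv[1],cv2.resize(b[120:270,430:580],(600,600),interpolation=2))
c0=cv2.resize(cv2.imread('pics/j_s.png')[120:270,430:580],(600,600),interpolation=2)
# white-scoop mask bounds (crop px)
h=cv2.cvtColor(b[120:270,430:580],cv2.COLOR_BGR2HSV);m=(h[...,1]<45)&(h[...,2]>140)
y,x=np.where(m);i=x.argmin();j=y.argmax();print('leftmost',x[i]*4,y[i]*4,'lowest',x[j]*4,y[j]*4)
E
python3 look.py pics/m1.png; python3 - <<'E'
import cv2,numpy as np
b=cv2.imread('pics/k.png');b=cv2.resize(b,(150,150),interpolation=cv2.INTER_AREA)
h=cv2.cvtColor(b,cv2.COLOR_BGR2HSV);m=(h[...,1]<45)&(h[...,2]>140)
y,x=np.where(m);i=x.argmin();j=y.argmax();print('ref leftmost',x[i]*4,y[i]*4,'lowest',x[j]*4,y[j]*4)
E
```

```text
9.4833 [0.66864759 0.26802293 0.14719481] [ 0.31684226  0.40421678 -1.85138636] [-0.01329602 -0.15159822 -0.02285642]
leftmost 248 260 lowest 432 528
ref leftmost 244 280 lowest 424 552
```

Emit:
play_rows(
  moves=[
    [[0.01,0,-0.06],0],
    [[0.015,0,-0.12],0],
    [[0.015,0,-0.12],0],
    [[0.015,0,-0.12],0],
  ],
)

```text
time: 9.87
tool_pos: [0.6683, 0.2677, 0.1328]
eef_rot: [3.14, 0.003, -0.12]
wrist_force: [-1.0, 0.1, -0.3]
width: 0.149
finger_force: 97.6
```

Emit:
play_rows(
  moves=[
    [[0,0,0],0],
    [[0,0,0],0],
    [[0,0,0],0],
    [[0,0,0],0],
    [[0,0,0],0],
    [[0,0,0],0],
  ],
  grip=255,
  force=20,
)

```text
time: 10.37
tool_pos: [0.6696, 0.2678, 0.1344]
eef_rot: [3.142, -0.0, -0.12]
wrist_force: [-0.8, 0.5, -0.4]
width: 0.148
finger_force: 97.4
```

```bash
python3 look.py pics/m2.png
```

```text
10.3667 [0.66956956 0.26775945 0.13439781] [-0.78698581  0.4537616  -0.42626747] [-0.01246728  0.12754931  0.03276037]
leftmost 244 280 lowest 420 552
```

Emit:
play_rows(
  moves=[
    [[0,0,0],0],
    [[0,0,0],0],
  ],
  grip=226,
  force=20,
)

```text
time: 10.58
tool_pos: [0.6696, 0.2678, 0.1344]
eef_rot: [-3.142, -0.0, -0.12]
wrist_force: [-1.6, -0.2, -0.8]
width: 0.153
finger_force: 97.4
```

Emit:
play_rows(
  moves=[
    [[0,0,0],0],
    [[0,0,0],0],
  ],
  grip=222,
  force=20,
)

```text
time: 10.75
tool_pos: [0.6696, 0.2678, 0.1343]
eef_rot: [-3.141, -0.0, -0.12]
wrist_force: [-0.2, 0.0, -0.7]
width: 0.151
finger_force: 97.4
```

Emit:
play_rows(
  moves=[
    [[0,0,0],0],
    [[0,0,0],0],
  ],
  grip=219,
  force=20,
)

```text
time: 10.92
tool_pos: [0.6695, 0.2678, 0.1343]
eef_rot: [-3.142, -0.0, -0.12]
wrist_force: [-1.0, 0.9, -1.1]
width: 0.148
finger_force: 97.4
```

Emit:
play_rows(
  moves=[
    [[0,0,0],0],
    [[0,0,0],0],
  ],
  grip=217,
  force=20,
)

```text
time: 11.08
tool_pos: [0.6695, 0.2678, 0.1343]
eef_rot: [-3.142, -0.0, -0.12]
wrist_force: [-0.1, 0.0, -1.1]
width: 0.155
finger_force: 73.4
```

Emit:
play_rows(
  moves=[
    [[0,0,0],0],
    [[0,0,0],0],
  ],
  grip=216,
  force=20,
)

```text
time: 11.25
tool_pos: [0.6695, 0.2678, 0.1343]
eef_rot: [-3.142, -0.0, -0.12]
wrist_force: [-0.8, -0.8, -0.7]
width: 0.161
finger_force: 54.4
```

```bash
python3 look.py pics/m3.png
```

```text
11.25 [0.6695407  0.26779788 0.13429884] [-0.8264289  -0.82821131 -0.67339004] [-0.05395174  0.06597896  0.01548906]
leftmost 244 280 lowest 420 552
```

Emit:
play_rows(
  moves=[
    [[0,0,0],0],
    [[0,0,0],0],
  ],
  grip=215,
  force=20,
)

```text
time: 11.47
tool_pos: [0.6696, 0.2679, 0.1343]
eef_rot: [-3.141, -0.0, -0.12]
wrist_force: [0.6, -0.5, -1.5]
width: 0.159
finger_force: 35.0
```

```bash
python3 look.py pics/m4.png
```

```text
11.4667 [0.66960978 0.267874   0.13432643] [ 0.55590785 -0.48760885 -1.5255707 ] [ 0.02661708  0.07635531 -0.08913074]
leftmost 240 284 lowest 420 552
```

Emit:
play_rows(
  moves=[
    [[0,0,0],0],
    [[0,0,0],0],
  ],
  grip=214,
  force=20,
)

```text
time: 11.68
tool_pos: [0.6696, 0.2679, 0.1343]
eef_rot: [-3.141, -0.0, -0.12]
wrist_force: [-0.3, 0.4, -0.8]
width: 0.159
finger_force: 15.7
```

```bash
python3 look.py pics/m5.png
```

```text
11.6833 [0.66957213 0.26794559 0.13433905] [-0.31961232  0.40577633 -0.79729919] [ 0.05293932  0.05489894 -0.06786872]
leftmost 240 280 lowest 420 552
```

Emit:
play_rows(
  moves=[
    [[-0.02,0,0.05],0],
    [[-0.04,0,0.1],0],
    [[-0.06,0.01,0.15],0],
    [[-0.08,0.01,0.21],0],
    [[-0.08,0.01,0.21],0],
    [[-0.08,0.01,0.21],0],
  ],
)

```text
time: 12.23
tool_pos: [0.6619, 0.2693, 0.1566]
eef_rot: [-3.14, -0.002, -0.12]
wrist_force: [0.3, -0.3, -2.2]
width: 0.164
finger_force: 15.5
```

```bash
python3 look.py pics/m6.png
```

```text
12.2333 [0.66194921 0.26932879 0.15656637] [ 0.28828952 -0.25980234 -2.24208594] [ 0.04005994 -0.08862173 -0.05777768]
leftmost 240 236 lowest 428 500
```

View pics/m6.png

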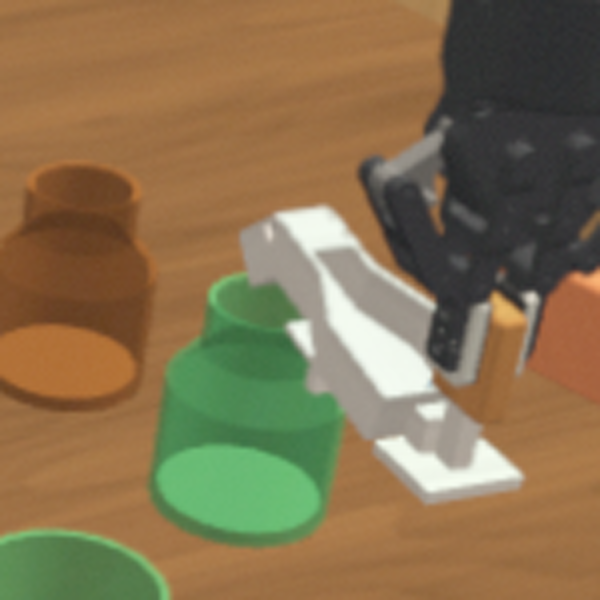

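Emit:
play_rows(
  moves=[
    [[0.03,0,-0.1],0],
    [[0.06,0,-0.2],0],
    [[0.06,0,-0.2],0],
    [[0.06,0,-0.2],0],
  ],
)

```text
time: 12.62
tool_pos: [0.6668, 0.2679, 0.1329]
eef_rot: [3.14, 0.003, -0.121]
wrist_force: [1.0, 0.0, -2.0]
width: 0.163
finger_force: 15.4
```

Emit:
play_rows(
  moves=[
    [[0,0,0],0],
    [[0,0,0],0],
  ],
  grip=213.6,
  force=20,
)

```text
time: 12.78
tool_pos: [0.6674, 0.2688, 0.135]
eef_rot: [3.141, 0.0, -0.12]
wrist_force: [-0.3, -0.6, -1.4]
width: 0.163
finger_force: 7.7
```

```bash
python3 look.py pics/m7.png
```

```text
12.7833 [0.66737317 0.26879444 0.134952  ] [-0.25256465 -0.62417354 -1.42439784] [ 0.01080578 -0.07754009 -0.03139428]
leftmost 240 276 lowest 420 548
```

Emit:
play_rows(
  moves=[
    [[0,0,0],0],
    [[0,0,0],0],
  ],
  grip=213.4,
  force=20,
)

```text
time: 13.0
tool_pos: [0.6675, 0.269, 0.1356]
eef_rot: [-3.141, -0.0, -0.12]
wrist_force: [-0.1, -0.3, -2.3]
width: 0.165
finger_force: 3.8
```

```bash
python3 look.py pics/m8.png
```

```text
13.0 [0.66746134 0.26901636 0.13559535] [-0.05351399 -0.25355815 -2.33295055] [0.04146707 0.00183054 0.03156668]
leftmost 240 280 lowest 424 548
```

Emit:
play_rows(
  moves=[
    [[-0.01,0,0.03],0],
    [[-0.02,0,0.07],0],
    [[-0.04,0,0.11],0],
    [[-0.05,0.01,0.15],0],
    [[-0.05,0.01,0.15],0],
  ],
)

```text
time: 13.47
tool_pos: [0.6628, 0.2706, 0.152]
eef_rot: [-3.14, -0.002, -0.119]
wrist_force: [0.1, 0.2, -0.1]
width: 0.162
finger_force: 3.8
```

```bash
python3 look.py pics/m9.png
```

```text
13.4667 [0.66280341 0.27057753 0.15203985] [ 0.05443773  0.23357589 -0.1141183 ] [-0.09981027  0.13594584  0.01996006]
leftmost 240 288 lowest 440 516
```

Emit:
play_rows(
  moves=[
    [[-0.03,0,0.05],0],
    [[-0.06,0,0.1],0],
    [[-0.1,0,0.16],0],
    [[-0.13,0,0.22],0],
    [[-0.17,0,0.28],0],
    [[-0.17,0,0.28],0],
  ],
)

```text
time: 14.02
tool_pos: [0.6455, 0.2707, 0.1806]
eef_rot: [-3.14, -0.002, -0.119]
wrist_force: [-0.5, -0.3, -1.0]
width: 0.163
finger_force: 3.6
```

```bash
python3 look.py pics/m10.png
```

```text
14.0167 [0.64551119 0.27074465 0.18060904] [-0.52347348 -0.26059064 -0.95126458] [ 0.07647773  0.02742694 -0.00247069]
leftmost 236 292 lowest 444 440
```

Emit:
play_rows(
  moves=[
    [[-0.04,0,0.05],0],
    [[-0.09,0.01,0.1],0],
    [[-0.13,0.01,0.15],0],
    [[-0.18,0.02,0.21],0],
    [[-0.18,0.02,0.21],0],
  ],
)

```text
time: 14.48
tool_pos: [0.627, 0.2731, 0.2013]
eef_rot: [-3.14, -0.002, -0.119]
wrist_force: [0.1, 0.5, -2.0]
width: 0.162
finger_force: 3.5
```

Emit:
play_rows(
  moves=[
    [[-0.05,0,0.05],0],
    [[-0.1,0.01,0.09],0],
    [[-0.15,0.01,0.13],0],
    [[-0.2,0.02,0.17],0],
    [[-0.2,0.02,0.17],0],
    [[-0.2,0.02,0.17],0],
    [[-0.2,0.02,0.17],0],
  ],
)

```text
time: 15.07
tool_pos: [0.6076, 0.2736, 0.2162]
eef_rot: [3.141, -0.0, -0.12]
wrist_force: [0.3, 0.8, -1.7]
width: 0.161
finger_force: 3.5
```

```bash
python3 look.py pics/m11.png
```

```text
15.0667 [0.60756206 0.27363932 0.2162477 ] [ 0.27207444  0.79923598 -1.66047964] [-0.05117885 -0.0267165  -0.00078116]
leftmost 216 264 lowest 304 324
```

View pics/m11.png

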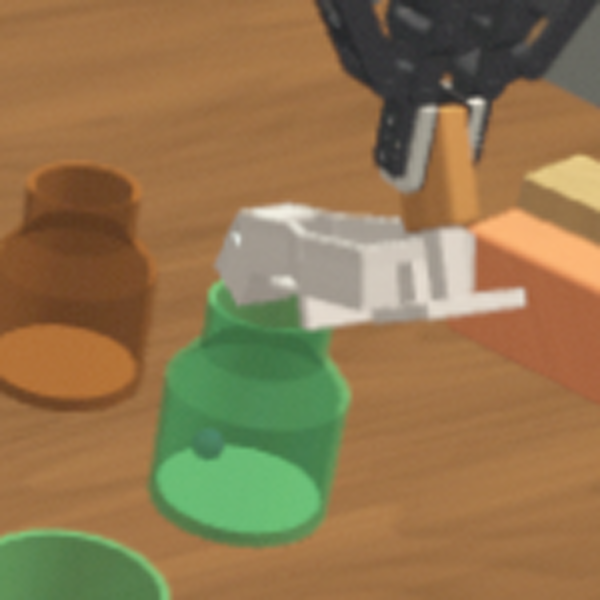

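The marble is inside the jar at (208,443). The scoop is tipped about 35° with its spout still over the mouth, and the jar is upright. I hold briefly, tighten, then lift clear.

Emit:
play_rows(
  moves=[
    [[0.02,0,0],0],
    [[0.03,0,0],0],
    [[0.04,0,0],0],
    [[0.04,0,0],0],
    [[0.04,0,0],0],
    [[0.04,0,0],0],
    [[0.04,0,0],0],
    [[0.04,0,0],0],
  ],
)

```text
time: 15.78
tool_pos: [0.6114, 0.2738, 0.2163]
eef_rot: [-3.142, 0.0, -0.12]
wrist_force: [-0.9, 0.5, -1.1]
width: 0.167
finger_force: 3.5
```

Emit:
play_rows(
  moves=[
    [[0,0,0],0],
    [[0,0,0],0],
    [[0,0,0],0],
  ],
  grip=216,
  force=40,
)

```text
time: 16.03
tool_pos: [0.6115, 0.2738, 0.2163]
eef_rot: [3.142, -0.0, -0.12]
wrist_force: [0.3, 0.4, -1.3]
width: 0.155
finger_force: 26.7
```

Emit:
play_rows(
  moves=[
    [[0,0,0.05],0],
    [[0,0,0.12],0],
    [[0,0,0.22],0],
    [[0,0,0.34],0],
    [[0,0,0.47],0],
    [[0,0,0.6],0],
    [[0,0,0.72],0],
    [[0,0,0.83],0],
    [[0,0,0.9],0],
    [[0,0,0.9],0],
  ],
)

```text
time: 16.87
tool_pos: [0.6125, 0.2745, 0.3093]
eef_rot: [-3.139, -0.004, -0.12]
wrist_force: [-0.3, 0.8, -1.0]
width: 0.162
finger_force: 26.7
```

```bash
python3 - <<'E'
from h import *
s=read_state();print(s['time'],s['tool_pos'],s['finger_force'])
b=get_image('scene')[:,:,::-1];cv2.imwrite('pics/n1.png',b)
a=cv2.imread('pics/scene0.png')
c=b[185:260,465:520];d=cv2.absdiff(c,a[185:260,465:520]).sum(2)
y,x=np.where(d>60);print('changed px',len(x),list(zip(x+465,y+185))[:60])
E
```

```text
16.8667 [0.61254014 0.27451678 0.30929043] 26.67476177215576
changed px 22 [(np.int64(482), np.int64(231)), (np.int64(483), np.int64(231)), (np.int64(484), np.int64(231)), (np.int64(478), np.int64(232)), (np.int64(479), np.int64(232)), (np.int64(480), np.int64(232)), (np.int64(481), np.int64(232)), (np.int64(482), np.int64(232)), (np.int64(483), np.int64(232)), (np.int64(484), np.int64(232)), (np.int64(485), np.int64(232)), (np.int64(479), np.int64(233)), (np.int64(480), np.int64(233)), (np.int64(481), np.int64(233)), (np.int64(482), np.int64(233)), (np.int64(483), np.int64(233)), (np.int64(484), np.int64(233)), (np.int64(480), np.int64(234)), (np.int64(481), np.int64(234)), (np.int64(482), np.int64(234)), (np.int64(483), np.int64(234)), (np.int64(484), np.int64(234))]
```

The jar hasn't moved; the only changed pixels are the marble's, near (482,232) inside it. Carrying the scoop back.

Emit:
play_rows(
  moves=[
    [[0,-0.05,0],0],
    [[-0.02,-0.15,0],0],
    [[-0.04,-0.32,0],0],
    [[-0.06,-0.55,0],0],
    [[-0.1,-0.78,0],0],
    [[-0.12,-1.0,0],0],
  ],
)

```text
time: 17.42
tool_pos: [0.5984, 0.1711, 0.305]
eef_rot: [3.14, 0.002, -0.121]
wrist_force: [-0.1, -0.5, -2.6]
width: 0.158
finger_force: 26.7
```

Emit:
play_rows(
  moves=[
    [[-0.03,-0.25,0],0],
    [[-0.06,-0.5,0],0],
    [[-0.09,-0.75,0],0],
    [[-0.12,-1.0,0],0],
  ],
)

```text
time: 17.75
tool_pos: [0.5863, 0.071, 0.3051]
eef_rot: [3.14, 0.002, -0.121]
wrist_force: [-0.0, -0.9, -1.7]
width: 0.16
finger_force: 26.7
```

Emit:
play_rows(
  moves=[
    [[-0.03,-0.25,0],0],
    [[-0.06,-0.5,0],0],
    [[-0.09,-0.75,0],0],
    [[-0.12,-1.0,0],0],
  ],
)

```text
time: 18.08
tool_pos: [0.574, -0.0287, 0.3053]
eef_rot: [3.141, 0.002, -0.121]
wrist_force: [0.0, -0.5, -2.4]
width: 0.162
finger_force: 26.7
```

Emit:
play_rows(
  moves=[
    [[-0.03,-0.25,0],0],
    [[-0.06,-0.5,0],0],
    [[-0.09,-0.75,0],0],
    [[-0.12,-1.0,0],0],
  ],
)

```text
time: 18.42
tool_pos: [0.5618, -0.1285, 0.3052]
eef_rot: [3.141, 0.002, -0.121]
wrist_force: [-0.4, 0.7, -1.8]
width: 0.161
finger_force: 26.7
```

Emit:
play_rows(
  moves=[
    [[-0.03,-0.25,-0.1],0],
    [[-0.06,-0.5,-0.25],0],
    [[-0.09,-0.75,-0.45],0],
    [[-0.11,-0.95,-0.65],0],
    [[-0.12,-1.0,-0.8],0],
    [[-0.12,-1.0,-0.9],0],
    [[-0.12,-1.0,-0.9],0],
  ],
)

```text
time: 19.0
tool_pos: [0.5482, -0.2261, 0.2125]
eef_rot: [-3.14, 0.007, -0.122]
wrist_force: [-0.0, 0.7, -2.4]
width: 0.165
finger_force: 26.7
```

```bash
cat > tilt.py <<'E'
from h import *
import sys
s=read_state();t=s['tool_pos'];print(s['time'],t,s['wrist_force'],s['finger_force'])
b=get_image('scene')[:,:,::-1];cv2.imwrite(sys.argv[1],b)
P=camera_params('scene')
h=cv2.cvtColor(b,cv2.COLOR_BGR2HSV);m=((h[...,1]<45)&(h[...,2]>150)).astype(np.uint8)
# predicted outline points for tilt angles, pinch .0095 above grip centre
u=np.r_[np.cos(3.022),np.sin(3.022),0];n=np.r_[-u[1],u[0],0];p0=t+[0,0,.0187]
c=cv2.projectPoints(np.array([p0]),P['rvec'],P['tvec'],P['mtx'],P['D'])[0].ravel()
x0,y0=(c-90).astype(int);y,x=np.where(m[y0:y0+220,x0:x0+180]);print('mask box',x.min()+x0,x.max()+x0,y.min()+y0,y.max()+y0)
for d in(0,5,10,20,25,30,35,40):
    a=np.radians(d);q=[]
    for X,Z in((.163,-.0345),(-.0175,-.0655),(-.0175,-.0675)):
        q+=[p0+(X*np.cos(a)+Z*np.sin(a))*u+k*.0224*n*(1 if X<0 else .58)+[0,0,-X*np.sin(a)+Z*np.cos(a)] for k in(-1,1)]
    r=cv2.projectPoints(np.array(q),P['rvec'],P['tvec'],P['mtx'],P['D'])[0].reshape(-1,2)
    print(d,'hood',r[:2].round().ravel(),'rear bottom',r[4:].round().ravel())
E
python3 tilt.py pics/o1.png
```

```text
19.0 [ 0.54824669 -0.22611278  0.21247989] [-0.01190578  0.72582567 -2.39850333] 26.71730250120163
mask box 133 312 106 248
0 hood [223. 168. 207. 170.] rear bottom [245. 241. 214. 245.]
5 hood [224. 177. 208. 179.] rear bottom [245. 242. 214. 246.]
10 hood [225. 185. 209. 187.] rear bottom [246. 242. 215. 247.]
20 hood [227. 202. 212. 204.] rear bottom [246. 243. 215. 248.]
25 hood [228. 210. 213. 213.] rear bottom [247. 243. 215. 247.]
30 hood [230. 219. 214. 221.] rear bottom [247. 242. 215. 247.]
35 hood [231. 227. 216. 229.] rear bottom [247. 241. 215. 246.]
40 hood [232. 235. 217. 237.] rear bottom [247. 239. 215. 244.]
```

Emit:
play_rows(
  moves=[
    [[0,0,-0.1],0],
    [[0,0,-0.25],0],
    [[0,0,-0.4],0],
    [[0,0,-0.55],0],
    [[0,0,-0.68],0],
    [[0,0,-0.75],0],
    [[0,0,-0.8],0],
    [[0,0,-0.8],0],
  ],
)

```text
time: 19.72
tool_pos: [0.5512, -0.2255, 0.1355]
eef_rot: [-3.141, 0.001, -0.119]
wrist_force: [0.1, -0.3, -1.5]
width: 0.16
finger_force: 26.7
```

Emit:
play_rows(
  moves=[
    [[0,0,0],0],
    [[0,0,0],0],
    [[0,0,0],0],
  ],
  grip=213.5,
  force=20,
)

```text
time: 19.97
tool_pos: [0.5523, -0.2265, 0.1373]
eef_rot: [3.141, -0.002, -0.12]
wrist_force: [-0.2, 0.3, -2.2]
width: 0.164
finger_force: 5.5
```

```bash
python3 tilt.py pics/o2.png
```

```text
19.9667 [ 0.5523366  -0.22651941  0.13733068] [-0.24810297  0.31447972 -2.24840495] 5.453306213021278
mask box 180 317 152 371
0 hood [227. 208. 212. 210.] rear bottom [249. 283. 220. 288.]
5 hood [228. 216. 213. 218.] rear bottom [250. 284. 220. 289.]
10 hood [229. 224. 214. 226.] rear bottom [250. 285. 220. 290.]
20 hood [231. 240. 217. 242.] rear bottom [251. 287. 221. 291.]
25 hood [233. 248. 218. 250.] rear bottom [251. 287. 221. 291.]
30 hood [234. 256. 219. 258.] rear bottom [251. 286. 221. 291.]
35 hood [235. 264. 220. 267.] rear bottom [252. 285. 221. 290.]
40 hood [236. 272. 222. 275.] rear bottom [252. 284. 221. 289.]
```

Emit:
play_rows(
  moves=[
    [[0,0,-0.06],0],
    [[0,0,-0.12],0],
    [[0.02,0,-0.18],0],
    [[0.06,-0.01,-0.23],0],
    [[0.1,-0.01,-0.28],0],
    [[0.15,-0.02,-0.33],0],
    [[0.2,-0.02,-0.38],0],
    [[0.25,-0.03,-0.43],0],
    [[0.3,-0.03,-0.48],0],
    [[0.35,-0.04,-0.53],0],
    [[0.4,-0.05,-0.58],0],
    [[0.45,-0.05,-0.63],0],
    [[0.5,-0.06,-0.68],0],
    [[0.54,-0.06,-0.73],0],
    [[0.57,-0.07,-0.78],0],
    [[0.6,-0.07,-0.82],0],
    [[0.6,-0.07,-0.85],0],
    [[0.6,-0.07,-0.85],0],
  ],
)

```text
time: 21.52
tool_pos: [0.6126, -0.2332, 0.0515]
eef_rot: [3.142, -0.002, -0.12]
wrist_force: [2.1, 1.0, 0.0]
width: 0.167
finger_force: 5.3
```

```bash
python3 tilt.py pics/o3.png
```

```text
21.5167 [ 0.61258653 -0.23322298  0.05149484] [2.11368462 0.96405372 0.03848604] 5.3449248522520065
mask box 184 321 222 427
0 hood [236. 267. 221. 270.] rear bottom [260. 351. 230. 357.]
5 hood [237. 275. 222. 277.] rear bottom [260. 353. 231. 359.]
10 hood [238. 283. 223. 285.] rear bottom [261. 355. 231. 360.]
20 hood [240. 299. 226. 301.] rear bottom [262. 357. 232. 362.]
25 hood [242. 307. 227. 309.] rear bottom [262. 357. 232. 363.]
30 hood [243. 315. 228. 318.] rear bottom [263. 357. 232. 363.]
35 hood [244. 323. 229. 326.] rear bottom [263. 357. 232. 363.]
40 hood [246. 332. 231. 334.] rear bottom [263. 357. 232. 362.]
```

Emit:
play_rows(
  moves=[
    [[0,0,-0.02],0],
    [[0,0,-0.04],0],
    [[0,0,-0.04],0],
    [[0,0,-0.04],0],
  ],
)

```text
time: 21.9
tool_pos: [0.6123, -0.2333, 0.049]
eef_rot: [3.141, -0.002, -0.12]
wrist_force: [0.1, 0.5, 5.4]
width: 0.166
finger_force: 6.5
```

Emit:
play_rows(
  moves=[
    [[0,0,0],0],
    [[0,0,0],0],
    [[0,0,0],0],
  ],
  grip=205,
)

```text
time: 22.15
tool_pos: [0.6099, -0.2331, 0.0464]
eef_rot: [-3.141, 0.003, -0.121]
wrist_force: [-0.4, -0.5, 0.3]
width: 0.194
finger_force: 0.0
```

Emit:
play_rows(
  moves=[
    [[0,0,0],0],
    [[0,0,0],0],
    [[0,0,0],0],
    [[0,0,0],0],
    [[0,0,0],0],
    [[0,0,0],0],
    [[0,0,0],0],
    [[0,0,0],0],
    [[0,0,0],0],
    [[0,0,0],0],
  ],
  grip=0,
)

```text
time: 22.98
tool_pos: [0.6115, -0.2332, 0.0473]
eef_rot: [-3.142, -0.0, -0.12]
wrist_force: [0.5, -0.3, 0.3]
width: 1.003
finger_force: 0.0
```

Emit:
play_rows(
  moves=[
    [[0,0,0.1],0],
    [[0,0,0.25],0],
    [[0,0,0.4],0],
    [[0,0,0.6],0],
    [[0,0,0.8],0],
    [[0,0,1.0],0],
    [[0,0,1.0],0],
  ],
)

```text
time: 23.57
tool_pos: [0.6157, -0.2346, 0.1547]
eef_rot: [3.139, -0.012, -0.12]
wrist_force: [0.7, 0.0, 1.1]
width: 1.002
finger_force: 0.0
```

Emit:
play_rows(
  moves=[
    [[0.1,0,0.2],0],
    [[0.3,0,0.5],0],
    [[0.5,0,0.8],0],
    [[0.5,0,0.8],0],
    [[0.5,0,0.8],0],
  ],
)

```text
time: 23.98
tool_pos: [0.6645, -0.2329, 0.2312]
eef_rot: [3.141, -0.007, -0.119]
wrist_force: [-0.4, 0.7, -0.9]
width: 0.996
finger_force: 0.0
```

```bash
python3 - <<'E'
from h import *
s=read_state();print(s['time'],s['tool_pos'],s['width'])
b=get_image('scene')[:,:,::-1];t=get_image('top')[:,:,::-1]
cv2.imwrite('pics/f_t.png',t)
cv2.imwrite('pics/f.png',np.hstack([cv2.resize(b[200:400,150:300],(450,600),interpolation=2),cv2.resize(b[150:350,430:545],(345,600),interpolation=2)]))
E
```

```text
23.9833 [ 0.66446919 -0.23288237  0.23122971] 0.9959334967318341
```

View pics/f.png

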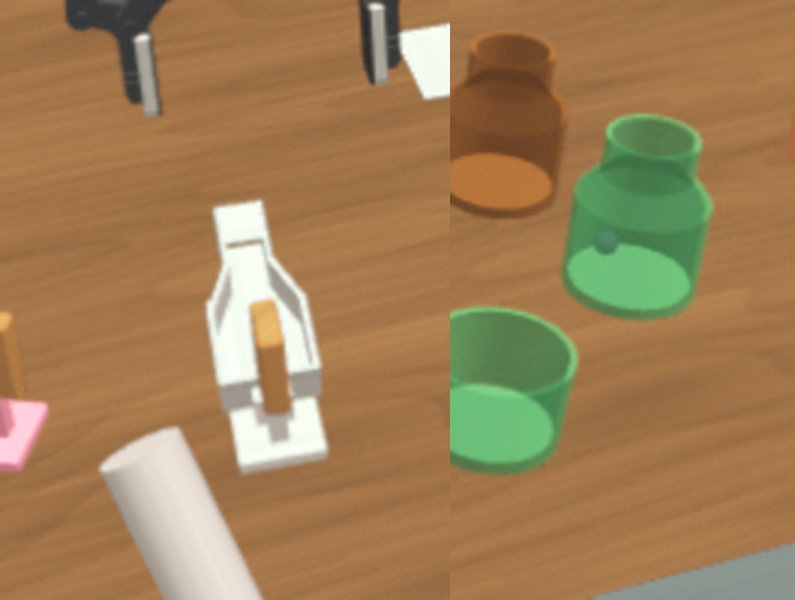

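The scoop stands flat at (265,340) and the open hand is clear of it. The jar is upright with the marble inside at (605,242).

```bash
python3 -c "
from bench import *
print(finish_job())"
```

```text
the job is handed in; nothing more can be done
None
```

I handed the job in at about 24 s with the marble inside the large green jar, the jar upright, the scoop standing flat on the bench and released, and the hand clear of everything; the hand-in returned no verdict.

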